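Roll the sanding drum to the tape line

ROBOT

A 6-joint arm with a two-finger parallel gripper is mounted at the origin on the work surface. World frame = base frame: x ahead of the robot, y to its left, z up, the work surface at z = 0. Lengths are in m, angles in rad, forces in N, time in s.
With the tool pointing down it reaches from about 0.3 to 0.875 m from the base axis. Payload 6.4 kg.
Tool frame: the origin (TCP) lies at the very end of the fingers, on their centre line; the grasp point (between the pads) lies ctrl.grip_point_offset behind it (ctrl.grip_point_offset is the distance from the TCP to the grasp point, in m); z points along the fingers, x is the direction in which the jaws open and shut, and the axes are right-handed (so a half turn about z gives the same grasp; the last joint's range is limited). The gripper opens to 85 mm and grips with 20 to 120 N. Pads are 22 mm wide; open, the fingers measure 114 mm over their backs; the gripper's body (76 mm by 85 mm) begins 54 mm behind the grasp point. The pads swing forward as they close: fully open they stand 13 mm farther back than shut.
Start: joints at [1.024, 0.181, 1.607, -0, 1.354, -0.206], TCP at [0.192, 0.542, 0.198] pointing down, gripper open.
Joint ranges: [-2.99, 2.99], [-0.89, 2.07], [0.3, 2.58], [-1.14, 4.28], [0, 2.63], [-3.12, 3.12]. Speed limits (rad/s): [2.57, 2.57, 3.01, 3.14, 3.14, 3.14].

INTERFACE

Orientations are given as a unit quaternion [w, x, y, z].
In Python, from bench import get_obs, viewer, workorder, ctrl gives the robot as it stands. The module is installed in compiled form; this text tells all that it offers.
- The arm moves only by the tool move_arm, never from a script. Its argument "increments" is a list of rows, each an object of numbers: "tx", "ty", "tz": the shift along the tool's x, y, z in m; "turn": the turn about the tool's z in degrees. A call has 1 to 20 rows; each row is the pose to reach, as a shift and turn from the pose commanded when the call began, along the tool's axes at that moment; what a row does not reach only later rows make up. A row lasts 1/12 s, in which the tool goes at most 41.7 mm and 7.16 degrees, less where a joint would pass 70% of its speed; a pose out of reach is approached as far as the arm can. A call with a gripper value outside its range is refused whole. "gripper" is the opening, from 0 (shut) to 1 (fully open), set as the call begins (left out, the last holds). The fingers move at their own pace and stop on an object; the grip force is fixed at half the most. Time passes only in rows, so rows that repeat a pose let the fingers close. It gives the time, the measured TCP pose, the force and the opening at its end, in the units of the state.
- get_obs(): the state, without advancing time (a new reading comes with each control period).
- viewer.camera(name): name is "scene" or "side" or "wrist"; returns (picture, depth): 384x512x3 uint8, red, green, blue; 384x512 float32, m along the optical axis (not along the pixel's ray), 0 where there is no reading.
- viewer.get_calibration(name): a dict with "intrinsics" (3x3 intrinsics, pixels), "origin" and "attitude" of the camera in the world. Camera axes: x right, y up, looking along -z (the intrinsics and any distortion apply to the point x, -y, -z); pixel columns grow to the right and rows downward; lengths in m; the calibration is good to about 2 mm. A picture is of the moment at which its call begins: read the wrist's pose just before it. get_calibration takes no time and is no camera call; for the wrist camera it gives the pose at the moment of the call.
- workorder.hand_in(): hands the job in, once; it reports no verdict.
The state is a dict: "time_s": time; "q": joint angles; "dq": joint speeds; "joint_efforts": joint torques, N m; "eef_pos": TCP position; "eef_rot": TCP orientation; "wrist_force": force on the tool from outside, world axes, zero at the start; "torque": the same for the moment, N m; "opening": opening from 0.0 (shut) to 1.0 (fully open).
Only numpy, scipy, OpenCV 4.12 (cv2) and the standard library are available. Lean on these libraries where they do the work, as an engineer would, in place of code of your own. Each camera call takes 0.05 s, during which the arm holds its last target.

TASK

Two rubber-faced sanding drums for the finishing machine lie on the cobbler's bench. Roll the larger drum along the bench, pushing it round and without lifting it, until it rests on the strip of white tape with its axis along the tape, ready for fitting. Leave the smaller drum where it is.

Things in the scene. Friction and masses are not known exactly. Their poses are not given: they have to be found in the camera images.
- drum: larger drum: black rubber cylinder, aluminium ends, 90 mm diameter, 100 mm long, lying on its side, 0.5-0.9 kg. Origin at its centre, 45 mm above the bench; x = drum axis, y and z turn as it rolls (z up at start). Starts on the tape's +y side, centre 80-145 mm from it, axis within 4 degrees of it. Rolls freely; fingertips drawn 2 mm across its top roll it about 1 mm.
- small_drum: smaller drum, left alone: same look, 62 mm diameter, 100 mm long, lying on its side in line with the larger one, end towards end, 50 to 100 mm apart; which is nearer the robot varies. Origin at its centre, 31 mm above the bench; x along the drum.
- tape: straight strip of white paper tape flat on the bench (no step to feel), 340 mm long, 25 mm wide. Origin at its middle on the bench; x along the strip, roughly away from the robot (within about 20 degrees); y across it, towards the side where the drums start.
There are look-alikes about, which are no part of the job. Leave any blue or pink look-alike of the drum alone.

How it is judged:
By the outcome, as a careful person would: the job done as asked, in the order asked, and still so for the second after the job is handed in, with the robot touching nothing.
It also fails if it takes over 58 s, if anything falls off the work surface, if the arm or the gripper's body presses on something with over 40 N, if the wrist force passes 120 N, or if a joint passes its speed limit or range.

## Working session

There is one attempt and no reset: what is moved stays moved. The work goes in short steps, Python scripts to look and compute and a tool call to move; the robot and the scene stay as the last step left them, time stands still between calls to the robot, and variables do not carry over. Pictures are saved under pics/ and viewed, and the job is handed in when it is done.

Besides the shell and the picture viewer there is one more tool, called after "Emit:" by a JSON object that holds its "fn" and its "kwargs", one argument or row to a line. move_arm: Moves the arm, as the interface text tells. Its arguments: {"type":"object","properties":{"increments":{"type":"array"},"gripper":{"type":"number"}},"required":["increments"]}

```bash
mkdir -p pics; cat > h.py <<'E'
import numpy as np,cv2
from bench import get_obs,viewer,workorder,ctrl
def snap(n,f):
    cal=viewer.get_calibration(n); im,d=viewer.camera(n)
    cv2.imwrite('pics/'+f+'.png',im[:,:,::-1]); np.savez('pics/'+f+'.npz',im=im,d=d,K=cal['intrinsics'],o=cal['origin'],R=np.array(cal['attitude'],dtype=float))
    return im,d,cal
E
python3 - <<'E'
from h import *
for n in ['scene','side','wrist']:
    im,d,c=snap(n,n+'0'); print(n,c)
print(get_obs())
E
```

```text
scene {'intrinsics': array([[410.33387971,   0.        , 253.7183385 ],
       [  0.        , 410.33387971, 193.52712933],
       [  0.        ,   0.        ,   1.        ]]), 'origin': array([ 0.78018965, -0.28868157,  0.71494074]), 'attitude': array([0.8969096 , 0.26562828, 0.10448882, 0.33775268])}
side {'intrinsics': array([[389.66090252,   0.        , 254.78723502],
       [  0.        , 389.66090252, 182.0758342 ],
       [  0.        ,   0.        ,   1.        ]]), 'origin': array([0.1764051 , 0.50797378, 0.44862485]), 'attitude': array([-0.28887082, -0.14319563,  0.45261795,  0.83137576])}
wrist {'intrinsics': array([[329.52655906,   0.        , 249.45961974],
       [  0.        , 329.52655906, 194.23732582],
       [  0.        ,   0.        ,   1.        ]]), 'origin': array([0.12541142, 0.56485836, 0.37274768]), 'attitude': array([ 0.80824966, -0.11545426, -0.08091319,  0.57171308])}
{'time_s': 0.15, 'q': array([ 1.02372356e+00,  1.81381369e-01,  1.60776847e+00, -8.78402596e-06,
        1.35378030e+00, -2.06308706e-01]), 'dq': array([ 0.00137647, -0.00116466, -0.00210363, -0.00118685, -0.00206999,
        0.00074234]), 'joint_efforts': array([ 4.96831526e-04, -4.45266330e+01, -3.51691854e+01, -1.60756663e-04,
        5.81603104e-03, -2.08700658e-05]), 'eef_pos': array([0.19191769, 0.54154204, 0.19778971]), 'eef_rot': array([ 2.69708564e-04,  8.16763408e-01,  5.76972346e-01, -6.11956020e-04]), 'wrist_force': array([-0.32789504, -1.18043128, -0.42351339]), 'torque': array([ 0.04529465,  0.02237295, -0.0554675 ]), 'opening': 1.0030764310809879}
```

View pics/scene0.png

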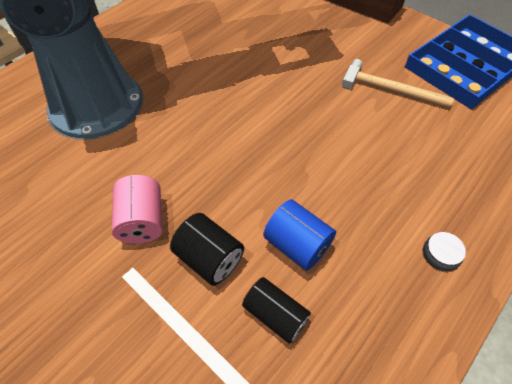

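View pics/side0.png

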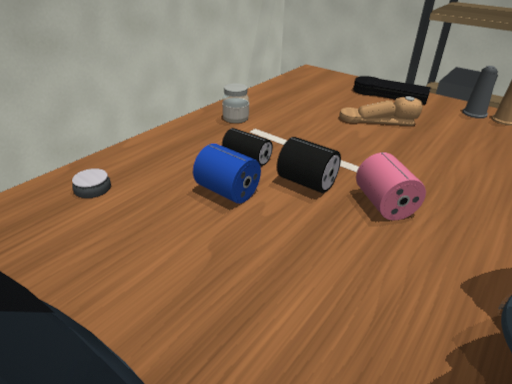

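View pics/wrist0.png

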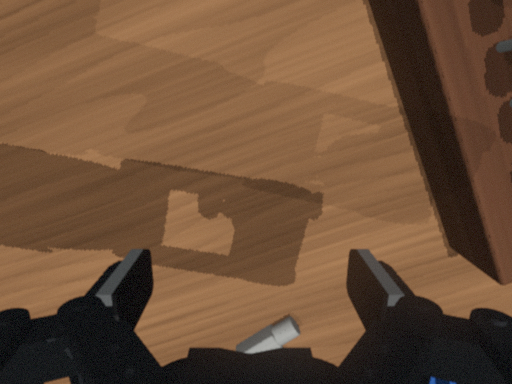

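```bash
cat >> h.py <<'E'
from scipy.spatial.transform import Rotation as Ro
def load(f):
    z=np.load('pics/'+f+'.npz'); q=z['R']; R=Ro.from_quat(q[[1,2,3,0]]).as_matrix() if q.shape==(4,) else q
    return z['im'],z['d'],z['K'],z['o'],R
def cloud(f):
    im,d,K,o,R=load(f); v,u=np.mgrid[:d.shape[0],:d.shape[1]]
    x=(u-K[0,2])/K[0,0]*d; y=(v-K[1,2])/K[1,1]*d
    return im,d,np.stack([x,-y,-d],-1)@R.T+o
def plane(f,uv,z=0):
    im,d,K,o,R=load(f); uv=np.asarray(uv,float)
    r=np.stack([(uv[:,0]-K[0,2])/K[0,0],-(uv[:,1]-K[1,2])/K[1,1],-np.ones(len(uv))],-1)@R.T
    return o+r*((z-o[2])/r[:,2])[:,None]
def tape(f):
    im,d,P=cloud(f); hsv=cv2.cvtColor(im,cv2.COLOR_RGB2HSV)
    m=((hsv[...,1]<50)&(hsv[...,2]>170)&(d>0)&(abs(P[...,2])<.012)).astype(np.uint8)
    n,l,s,c=cv2.connectedComponentsWithStats(m)
    out=[]
    for i in range(1,n):
        if s[i,4]<150: continue
        v,u=np.nonzero(l==i); Q=plane(f,np.stack([u,v],1))[:,:2]; rc=cv2.minAreaRect(Q.astype(np.float32))
        a=np.linalg.svd(Q-Q.mean(0),full_matrices=False)[2][0]; a=a*np.sign(a[0]); t=(Q-Q.mean(0))@a
        out.append((s[i],Q.mean(0).round(4),np.degrees(np.arctan2(a[1],a[0])).round(2),rc,Q.mean(0)+a*t.min(),Q.mean(0)+a*t.max()))
    return out
def darks(f):
    im,d,P=cloud(f); hsv=cv2.cvtColor(im,cv2.COLOR_RGB2HSV)
    m=((hsv[...,2]<75)&(hsv[...,1]<140)&(d>0)&(P[...,2]>.012)&(P[...,2]<.11)).astype(np.uint8)
    n,l,s,c=cv2.connectedComponentsWithStats(m)
    return [(s[i],P[l==i]) for i in range(1,n) if s[i,4]>400]
E
python3 - <<'E'
from h import *
for f in ['scene0','side0']:
    print(f)
    for t in tape(f): print(t)
    for s,Q in darks(f):
        print(s,Q.min(0).round(3),Q.max(0).round(3),np.percentile(Q[:,2],98))
E
```

```text
scene0
(array([ 123,  268,  126,  116, 2415], dtype=int32), array([ 0.5564, -0.2289]), np.float64(-0.68), ((0.5519401431083679, -0.2292570024728775), (0.024524040520191193, 0.2944558262825012), 89.03028869628906), array([ 0.40472851, -0.2270563 ]), array([ 0.69922202, -0.23057261]))
[  59   57   80   72 2669] [ 0.01  -0.091  0.012] [0.104 0.109 0.11 ] 0.10803979428405242
[ 171  213   73   72 2695] [ 0.452 -0.153  0.012] [ 0.552 -0.064  0.093] 0.09066062270212223
[ 243  278   67   65 2098] [ 0.613 -0.14   0.02 ] [ 0.713 -0.079  0.065] 0.06299508010768311
side0
(array([251, 129,  35,  15, 175], dtype=int32), array([ 0.6897, -0.231 ]), np.float64(-1.59), ((0.6901426315307617, -0.23127879202365875), (0.024425914511084557, 0.10410670936107635), 89.1536636352539), array([ 0.63803265, -0.22960565]), array([ 0.742177  , -0.23248871]))
[354  76  77  25 997] [ 0.445 -0.793  0.012] [ 0.683 -0.668  0.035] 0.03452513081627535
[465  76  31  38 689] [ 0.282 -0.756  0.012] [ 0.337 -0.717  0.11 ] 0.10804034714553293
[222 128  50  36 839] [ 0.61  -0.136  0.013] [ 0.711 -0.072  0.062] 0.060221157429579286
[ 277  137   64   56 2072] [ 0.449 -0.151  0.012] [ 0.549 -0.06   0.09 ] 0.08837792253783584
```

```bash
cat >> h.py <<'E'
from scipy.optimize import least_squares
def fit(Q,r,lo=0.02):
    Q=Q[Q[:,2]>lo]; xc=(np.percentile(Q[:,0],1)+np.percentile(Q[:,0],99))/2
    g=lambda p:np.hypot((Q[:,1]-p[0]-p[1]*(Q[:,0]-xc))/np.hypot(1,p[1]),Q[:,2]-r-p[2])-r
    s=least_squares(g,[np.median(Q[:,1]),0,0],loss='soft_l1',f_scale=.001)
    return dict(x=xc.round(4),y=s.x[0].round(4),yaw=np.degrees(s.x[1]).round(2),dz=s.x[2].round(4),rms=np.sqrt(np.mean(s.fun**2)).round(4))
def report(f):
    for s,Q in darks(f):
        if Q[:,0].mean()<.3 or Q[:,1].mean()<-.5: continue
        for r in (.045,.031): print(f,s,r,fit(Q,r))
E
python3 - <<'E'
from h import *
report('scene0');report('side0')
im=cv2.imread('pics/scene0.png')[160:384,90:360]; cv2.imwrite('pics/crop0.png',cv2.resize(im,None,fx=2.5,fy=2.5))
print(ctrl.grip_point_offset)
E
```

```text
scene0 [ 171  213   73   72 2695] 0.045 {'x': np.float64(0.5028), 'y': np.float64(-0.107), 'yaw': np.float64(1.19), 'dz': np.float64(-0.0003), 'rms': np.float64(0.0028)}
scene0 [ 171  213   73   72 2695] 0.031 {'x': np.float64(0.5028), 'y': np.float64(-0.1111), 'yaw': np.float64(1.88), 'dz': np.float64(0.0289), 'rms': np.float64(0.0051)}
scene0 [ 243  278   67   65 2098] 0.045 {'x': np.float64(0.6632), 'y': np.float64(-0.1026), 'yaw': np.float64(3.09), 'dz': np.float64(-0.0291), 'rms': np.float64(0.0027)}
scene0 [ 243  278   67   65 2098] 0.031 {'x': np.float64(0.6632), 'y': np.float64(-0.1067), 'yaw': np.float64(2.79), 'dz': np.float64(-0.0001), 'rms': np.float64(0.0012)}
side0 [222 128  50  36 839] 0.045 {'x': np.float64(0.6592), 'y': np.float64(-0.117), 'yaw': np.float64(3.08), 'dz': np.float64(-0.0285), 'rms': np.float64(0.0024)}
side0 [222 128  50  36 839] 0.031 {'x': np.float64(0.6592), 'y': np.float64(-0.1079), 'yaw': np.float64(2.74), 'dz': np.float64(-0.0024), 'rms': np.float64(0.0013)}
side0 [ 277  137   64   56 2072] 0.045 {'x': np.float64(0.4988), 'y': np.float64(-0.1083), 'yaw': np.float64(1.28), 'dz': np.float64(-0.002), 'rms': np.float64(0.0015)}
side0 [ 277  137   64   56 2072] 0.031 {'x': np.float64(0.4988), 'y': np.float64(-0.0958), 'yaw': np.float64(1.62), 'dz': np.float64(0.0214), 'rms': np.float64(0.0046)}
0.0187
```

View pics/crop0.png

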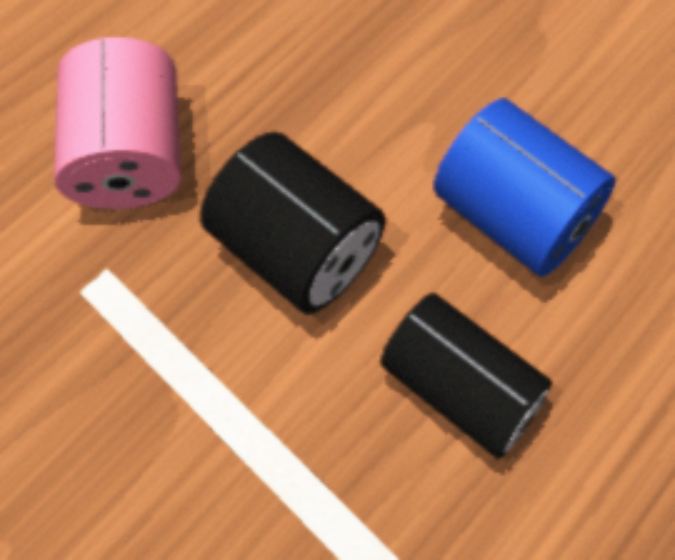

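Emit:
{"fn": "move_arm", "kwargs": {
  "increments": [
    {"tx":-0.028,"ty":0.028,"turn":4},
    {"tx":-0.056,"ty":0.056,"turn":8},
    {"tx":-0.084,"ty":0.084,"turn":12},
    {"tx":-0.112,"ty":0.112,"turn":16},
    {"tx":-0.14,"ty":0.14,"turn":20},
    {"tx":-0.168,"ty":0.168,"turn":24},
    {"tx":-0.196,"ty":0.196,"turn":28},
    {"tx":-0.224,"ty":0.224,"turn":32},
    {"tx":-0.252,"ty":0.252,"turn":36},
    {"tx":-0.28,"ty":0.28,"turn":40},
    {"tx":-0.308,"ty":0.308,"turn":44},
    {"tx":-0.336,"ty":0.336,"turn":48},
    {"tx":-0.364,"ty":0.364,"turn":52},
    {"tx":-0.392,"ty":0.392,"turn":56},
    {"tx":-0.42,"ty":0.42,"turn":60},
    {"tx":-0.448,"ty":0.448,"turn":65},
    {"tx":-0.476,"ty":0.48,"turn":70.3},
    {"tx":-0.499,"ty":0.5045,"turn":70.3},
    {"tx":-0.499,"ty":0.5045,"turn":70.3},
    {"tx":-0.499,"ty":0.5045,"turn":70.3}
  ],
  "gripper": 0.75
}}

```text
validation failed for argument at $.in...
```

```bash
python3 - <<'E'
from h import *
snap('wrist','w1'); snap('side','s1'); report('s1'); o=get_obs(); print(o['eef_pos'],o['eef_rot'],o['wrist_force'],o['time_s'],o['q'],o['opening'])
x=Ro.from_quat(o['eef_rot'][[1,2,3,0]]).as_matrix(); print(x)
E
```

```text
s1 [222 128  50  36 838] 0.045 {'x': np.float64(0.6592), 'y': np.float64(-0.1176), 'yaw': np.float64(3.13), 'dz': np.float64(-0.028), 'rms': np.float64(0.0024)}
s1 [222 128  50  36 838] 0.031 {'x': np.float64(0.6592), 'y': np.float64(-0.108), 'yaw': np.float64(2.83), 'dz': np.float64(-0.0022), 'rms': np.float64(0.0013)}
s1 [ 277  137   64   56 2074] 0.045 {'x': np.float64(0.4987), 'y': np.float64(-0.1083), 'yaw': np.float64(1.4), 'dz': np.float64(-0.002), 'rms': np.float64(0.0016)}
s1 [ 277  137   64   56 2074] 0.031 {'x': np.float64(0.4987), 'y': np.float64(-0.0958), 'yaw': np.float64(1.73), 'dz': np.float64(0.0214), 'rms': np.float64(0.0046)}
[0.19201929 0.5417302  0.19807881] [ 1.48640439e-04  8.16770755e-01  5.76962198e-01 -3.65091194e-04] [ 0.34685882  0.73874629 -0.0933247 ] 0.25 [ 1.02372705e+00  1.81174582e-01  1.60741106e+00  1.78261964e-05
  1.35379520e+00 -2.06285904e-01] 0.9974343003589256
[[ 3.34228978e-01  9.42491809e-01 -4.24871791e-04]
 [ 9.42491592e-01 -3.34229200e-01 -6.64097962e-04]
 [-7.67911449e-04 -1.78477308e-04 -9.99999689e-01]]
```

View pics/w1.png

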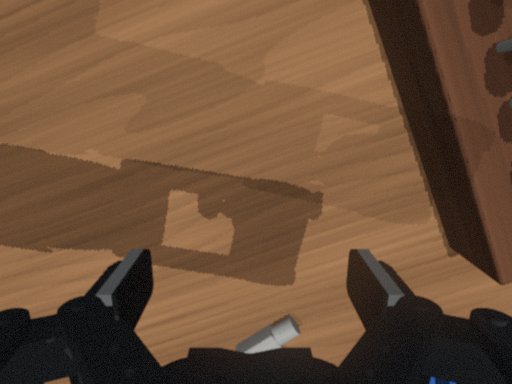

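The arm hasn't moved: the call was refused, probably because each row needs every key. I'll retry with a small call first.

Emit:
{"fn": "move_arm", "kwargs": {
  "increments": [
    {"tx":-0.028,"ty":0.028,"tz":0.0,"turn":4.0}
  ],
  "gripper": 0.75
}}

```text
time_s: 0.33
eef_pos: [0.2075, 0.5093, 0.1981]
eef_rot: [-0.001, 0.835, 0.55, 0.0]
wrist_force: [0.8, -1.7, 0.8]
opening: 0.88
```

Emit:
{"fn": "move_arm", "kwargs": {
  "increments": [
    {"tx":-0.024,"ty":0.028,"tz":0.0,"turn":4.0},
    {"tx":-0.048,"ty":0.056,"tz":0.0,"turn":8.0},
    {"tx":-0.072,"ty":0.084,"tz":0.0,"turn":12.0},
    {"tx":-0.096,"ty":0.112,"tz":0.0,"turn":16.0},
    {"tx":-0.12,"ty":0.14,"tz":0.0,"turn":20.0},
    {"tx":-0.144,"ty":0.168,"tz":0.0,"turn":24.0},
    {"tx":-0.168,"ty":0.196,"tz":0.0,"turn":28.0},
    {"tx":-0.192,"ty":0.224,"tz":0.0,"turn":32.0},
    {"tx":-0.216,"ty":0.252,"tz":0.0,"turn":36.0},
    {"tx":-0.24,"ty":0.28,"tz":0.0,"turn":40.0},
    {"tx":-0.264,"ty":0.308,"tz":0.0,"turn":44.0},
    {"tx":-0.288,"ty":0.336,"tz":0.0,"turn":48.0},
    {"tx":-0.312,"ty":0.364,"tz":0.0,"turn":52.0},
    {"tx":-0.336,"ty":0.392,"tz":0.0,"turn":56.0},
    {"tx":-0.36,"ty":0.42,"tz":0.0,"turn":60.0},
    {"tx":-0.386,"ty":0.45,"tz":0.0,"turn":64.0},
    {"tx":-0.412,"ty":0.48,"tz":0.0,"turn":66.3},
    {"tx":-0.4365,"ty":0.5085,"tz":0.0,"turn":66.3},
    {"tx":-0.4365,"ty":0.5085,"tz":0.0,"turn":66.3},
    {"tx":-0.4365,"ty":0.5085,"tz":0.0,"turn":66.3}
  ]
}}

```text
time_s: 2.0
eef_pos: [0.5014, -0.0987, 0.198]
eef_rot: [-0.0, 1.0, -0.0, -0.0]
wrist_force: [-0.0, 0.0, -0.9]
opening: 0.749
```

```bash
python3 - <<'E'
from h import *
snap('wrist','w2'); snap('side','s2'); report('s2'); o=get_obs(); print(o['eef_pos'],o['eef_rot'],o['wrist_force'],o['time_s'],o['q'],o['opening'])
x=Ro.from_quat(o['eef_rot'][[1,2,3,0]]).as_matrix(); print(x)
E
```

```text
s2 [222 128  50  36 826] 0.045 {'x': np.float64(0.6593), 'y': np.float64(-0.1174), 'yaw': np.float64(3.09), 'dz': np.float64(-0.0283), 'rms': np.float64(0.0025)}
s2 [222 128  50  36 826] 0.031 {'x': np.float64(0.6593), 'y': np.float64(-0.108), 'yaw': np.float64(2.81), 'dz': np.float64(-0.0024), 'rms': np.float64(0.0014)}
s2 [ 276  137   65   56 2093] 0.045 {'x': np.float64(0.4988), 'y': np.float64(-0.1083), 'yaw': np.float64(1.38), 'dz': np.float64(-0.0019), 'rms': np.float64(0.0015)}
s2 [ 276  137   65   56 2093] 0.031 {'x': np.float64(0.4988), 'y': np.float64(-0.0958), 'yaw': np.float64(1.64), 'dz': np.float64(0.0215), 'rms': np.float64(0.0045)}
[ 0.50064829 -0.09647514  0.19806338] [-4.13458743e-04  9.99998757e-01  1.42593272e-03 -5.31686996e-04] [-0.18367949  1.09467116  0.39167933] 2.1 [-4.23740968e-01  3.53004926e-02  1.76761746e+00  3.23256436e-04
  1.33998449e+00 -4.26666992e-01] 0.7490178355179197
[[ 9.99995368e-01  2.85142224e-03 -1.06455180e-03]
 [ 2.85230156e-03 -9.99995592e-01  8.25400158e-04]
 [-1.06219354e-03 -8.28432758e-04 -9.99999093e-01]]
```

View pics/w2.png

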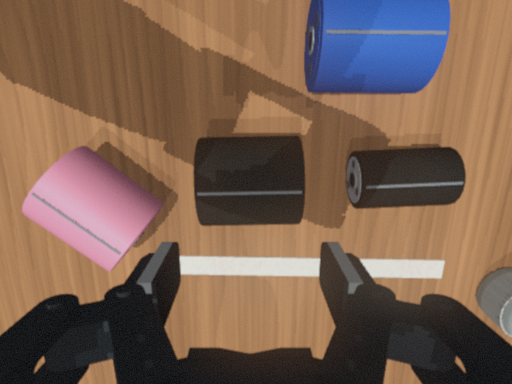

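View pics/s2.png

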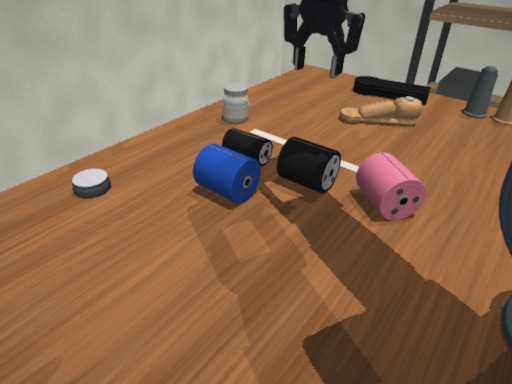

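Emit:
{"fn": "move_arm", "kwargs": {
  "increments": [
    {"tx":0.0,"ty":0.0,"tz":0.03,"turn":0.0},
    {"tx":0.0,"ty":0.0,"tz":0.06,"turn":0.0},
    {"tx":0.0,"ty":0.0,"tz":0.09,"turn":0.0},
    {"tx":0.0,"ty":0.0,"tz":0.104,"turn":0.0},
    {"tx":0.0,"ty":0.0,"tz":0.104,"turn":0.0},
    {"tx":0.0,"ty":0.0,"tz":0.104,"turn":0.0}
  ]
}}

```text
time_s: 2.6
eef_pos: [0.5005, -0.0955, 0.0943]
eef_rot: [-0.0, 1.0, 0.002, -0.001]
wrist_force: [0.1, 0.3, 0.8]
opening: 0.748
```

```bash
python3 - <<'E'
from h import *
snap('side','s3');im=cv2.imread('pics/s3.png')[60:230,200:430]; cv2.imwrite('pics/s3c.png',cv2.resize(im,None,fx=3,fy=3))
print('w2');print([t for t in tape('w2')])
for s,Q in darks('w2'): 
  if 180<s[0]<360 and s[1]<200: print(s, fit(Q,.045))
print(get_obs()['eef_pos'],get_obs()['wrist_force'])
E
```

```text
w2
[(array([ 180,  256,  140,   21, 2602], dtype=int32), array([ 0.5016, -0.2304]), np.float64(-0.9), ((0.5016136765480042, -0.2304711490869522), (0.026342695578932762, 0.17473381757736206), 89.09073638916016), array([ 0.41425861, -0.22901595]), array([ 0.58896946, -0.23176828])), (array([ 360,  259,   85,   20, 1445], dtype=int32), array([ 0.6963, -0.2331]), np.float64(-2.16), ((0.6926007270812988, -0.23348580300807953), (0.02630595490336418, 0.10591696202754974), 89.07484436035156), array([ 0.63945846, -0.23093932]), array([ 0.7456567 , -0.23494418]))]
[ 194  136  111   89 8950] {'x': np.float64(0.5013), 'y': np.float64(-0.1095), 'yaw': np.float64(1.18), 'dz': np.float64(-0.0006), 'rms': np.float64(0.0006)}
[ 349  147  116   61 5367] {'x': np.float64(0.6603), 'y': np.float64(-0.1133), 'yaw': np.float64(3.09), 'dz': np.float64(-0.0296), 'rms': np.float64(0.0026)}
[ 0.50163985 -0.09622776  0.09556507] [-0.11982684  0.79635086  1.23592307]
```

View pics/s3c.png

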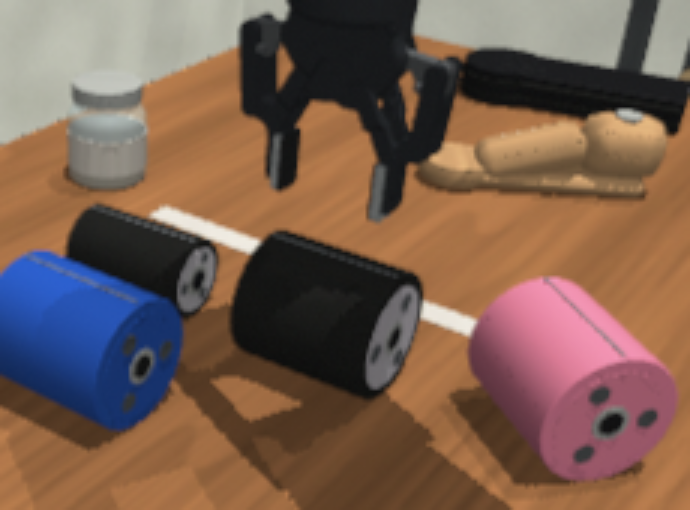

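Emit:
{"fn": "move_arm", "kwargs": {
  "increments": [
    {"tx":0.0,"ty":0.0,"tz":0.006,"turn":0.0},
    {"tx":0.0,"ty":0.0,"tz":0.008,"turn":0.0},
    {"tx":0.0,"ty":0.0,"tz":0.009,"turn":0.0},
    {"tx":0.0,"ty":0.0,"tz":0.009,"turn":0.0}
  ]
}}

```text
time_s: 2.98
eef_pos: [0.5014, -0.097, 0.0858]
eef_rot: [0.0, 1.0, 0.002, 0.0]
wrist_force: [0.3, 0.4, 0.1]
opening: 0.752
```

Emit:
{"fn": "move_arm", "kwargs": {
  "increments": [
    {"tx":0.0,"ty":0.0,"tz":0.0015,"turn":0.0},
    {"tx":0.0,"ty":0.0,"tz":0.0015,"turn":0.0}
  ]
}}

```text
time_s: 3.15
eef_pos: [0.5012, -0.0971, 0.084]
eef_rot: [0.0, 1.0, 0.001, 0.0]
wrist_force: [-0.4, -0.0, -0.7]
opening: 0.752
```

Emit:
{"fn": "move_arm", "kwargs": {
  "increments": [
    {"tx":0.0,"ty":0.0,"tz":0.0015,"turn":0.0},
    {"tx":0.0,"ty":0.0,"tz":0.0015,"turn":0.0}
  ]
}}

```text
time_s: 3.32
eef_pos: [0.5011, -0.097, 0.0823]
eef_rot: [-0.0, 1.0, 0.001, -0.0]
wrist_force: [-0.2, 0.2, 0.7]
opening: 0.752
```

Emit:
{"fn": "move_arm", "kwargs": {
  "increments": [
    {"tx":0.0,"ty":0.0,"tz":0.001,"turn":0.0},
    {"tx":0.0,"ty":0.0,"tz":0.001,"turn":0.0}
  ]
}}

```text
time_s: 3.48
eef_pos: [0.5011, -0.097, 0.0813]
eef_rot: [-0.0, 1.0, 0.001, -0.0]
wrist_force: [-0.6, -0.1, 0.7]
opening: 0.75
```

Emit:
{"fn": "move_arm", "kwargs": {
  "increments": [
    {"tx":0.0,"ty":0.0,"tz":0.001,"turn":0.0},
    {"tx":0.0,"ty":0.0,"tz":0.001,"turn":0.0}
  ]
}}

```text
time_s: 3.65
eef_pos: [0.5011, -0.0969, 0.0803]
eef_rot: [-0.0, 1.0, 0.002, -0.0]
wrist_force: [0.2, 0.3, -0.1]
opening: 0.751
```

Emit:
{"fn": "move_arm", "kwargs": {
  "increments": [
    {"tx":0.0,"ty":0.0,"tz":0.001,"turn":0.0},
    {"tx":0.0,"ty":0.0,"tz":0.001,"turn":0.0}
  ]
}}

```text
time_s: 3.82
eef_pos: [0.5011, -0.097, 0.0793]
eef_rot: [-0.0, 1.0, 0.002, -0.0]
wrist_force: [-0.3, 0.8, 0.2]
opening: 0.75
```

```bash
python3 - <<'E'
from h import *
snap('side','s4');im=cv2.imread('pics/s4.png')[60:230,200:430]; cv2.imwrite('pics/s4c.png',cv2.resize(im,None,fx=3,fy=3))
print(get_obs()['wrist_force'])
im,d,P=cloud('s4')
m=(P[...,2]<.2)&(abs(P[...,0]-.5)<.07)&(P[...,1]>-.13)&(P[...,1]<-.05)&(P[...,2]>.05)&(d>0)
hi=P[m]
for z in np.arange(.07,.13,.005):
  Q=hi[(hi[:,2]>=z)&(hi[:,2]<z+.005)]
  if len(Q):print(round(z,3),len(Q),Q.min(0).round(3),Q.max(0).round(3))
E
```

```text
[-0.2477021  -0.13035422 -0.60442288]
0.07 194 [ 0.45  -0.129  0.07 ] [ 0.549 -0.069  0.075]
0.075 207 [ 0.45  -0.13   0.075] [ 0.55  -0.073  0.08 ]
0.08 252 [ 0.45 -0.13  0.08] [ 0.549 -0.08   0.085]
0.085 379 [ 0.451 -0.124  0.085] [ 0.551 -0.086  0.09 ]
0.115 19 [ 0.462 -0.106  0.117] [ 0.54  -0.085  0.12 ]
0.12 34 [ 0.457 -0.105  0.12 ] [ 0.545 -0.083  0.125]
0.125 51 [ 0.455 -0.104  0.125] [ 0.545 -0.083  0.13 ]
```

View pics/s4c.png

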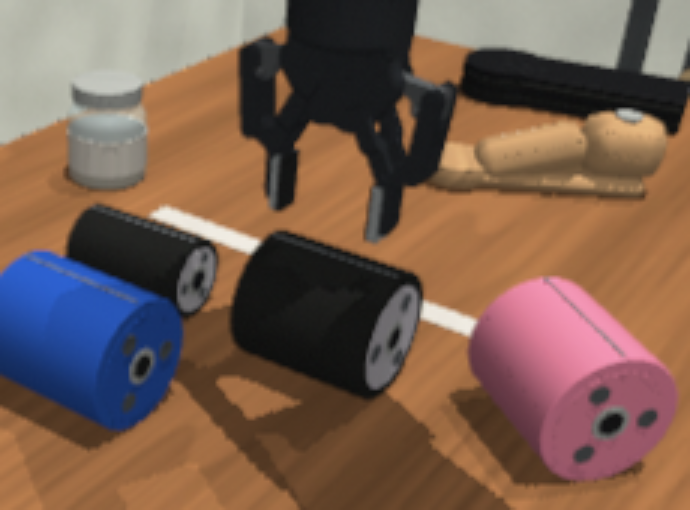

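```bash
python3 - <<'E'
from h import *
for f in ['s2','s3','s4']:
    im,d,P=cloud(f)
    m=(abs(P[...,0]-.5)<.08)&(P[...,1]>-.14)&(P[...,1]<-.04)&(P[...,2]>.098)&(d>0)
    v,u=np.nonzero(m); Q=P[m]; i=np.argsort(Q[:,2])[:6]; print(f,[(u[k],v[k],Q[k].round(3)) for k in i])
im,d,P=cloud('s4')
for v in range(128,146): print(v,P[v,326].round(3),P[v,293-2].round(3), im[v,326])
E
```

```text
s2 [(np.int64(336), np.int64(77), array([ 0.463, -0.1  ,  0.236])), (np.int64(299), np.int64(69), array([ 0.535, -0.096,  0.236])), (np.int64(300), np.int64(69), array([ 0.533, -0.097,  0.236])), (np.int64(302), np.int64(68), array([ 0.533, -0.104,  0.236])), (np.int64(298), np.int64(70), array([ 0.533, -0.089,  0.236])), (np.int64(334), np.int64(78), array([ 0.463, -0.093,  0.236]))]
s3 [(np.int64(294), np.int64(123), array([ 0.534, -0.093,  0.131])), (np.int64(296), np.int64(122), array([ 0.532, -0.098,  0.132])), (np.int64(297), np.int64(121), array([ 0.533, -0.103,  0.132])), (np.int64(327), np.int64(133), array([ 0.461, -0.093,  0.133])), (np.int64(325), np.int64(134), array([ 0.462, -0.086,  0.133])), (np.int64(328), np.int64(132), array([ 0.462, -0.097,  0.133]))]
s4 [(np.int64(295), np.int64(129), array([ 0.533, -0.098,  0.117])), (np.int64(296), np.int64(128), array([ 0.534, -0.102,  0.117])), (np.int64(293), np.int64(130), array([ 0.533, -0.09 ,  0.117])), (np.int64(326), np.int64(140), array([ 0.462, -0.094,  0.118])), (np.int64(291), np.int64(130), array([ 0.536, -0.087, 
[... 494 characters left out ...]
3 55 55]
135 [ 0.461 -0.089  0.13 ] [ 0.649 -0.277 -0.002] [50 52 52]
136 [ 0.461 -0.089  0.128] [ 0.647 -0.274 -0.003] [44 46 47]
137 [ 0.461 -0.089  0.126] [ 0.643 -0.268 -0.002] [41 44 44]
138 [ 0.46  -0.087  0.125] [ 0.547 -0.109  0.088] [65 67 68]
139 [ 0.462 -0.092  0.121] [ 0.545 -0.105  0.088] [104  96  89]
140 [ 0.462 -0.094  0.118] [ 0.543 -0.102  0.088] [141 108  81]
141 [ 0.562 -0.305 -0.001] [ 0.542 -0.101  0.086] [168 116  75]
142 [ 0.561 -0.304 -0.003] [ 0.54  -0.098  0.086] [174 118  74]
143 [ 0.557 -0.296 -0.001] [ 0.537 -0.094  0.086] [176 120  75]
144 [ 0.556 -0.294 -0.003] [ 0.536 -0.093  0.084] [180 122  76]
145 [ 0.552 -0.288 -0.002] [ 0.534 -0.089  0.085] [183 125  77]
```

The images put the fingertips 38 mm above the reported TCP in all three views (z .236/.132/.117 against .198/.0955/.079). So I'll descend by vision and force, with contact expected near a reported TCP z of about .051.

Emit:
{"fn": "move_arm", "kwargs": {
  "increments": [
    {"tx":0.0,"ty":0.0,"tz":0.008,"turn":0.0},
    {"tx":0.0,"ty":0.0,"tz":0.016,"turn":0.0},
    {"tx":0.0,"ty":0.0,"tz":0.022,"turn":0.0},
    {"tx":0.0,"ty":0.0,"tz":0.022,"turn":0.0},
    {"tx":0.0,"ty":0.0,"tz":0.022,"turn":0.0}
  ]
}}

```text
time_s: 4.28
eef_pos: [0.5005, -0.0967, 0.0566]
eef_rot: [-0.0, 1.0, 0.001, -0.001]
wrist_force: [0.0, 0.5, -0.3]
opening: 0.751
```

```bash
python3 - <<'E'
from h import *
snap('side','s5')
im=cv2.imread('pics/s5.png')[60:230,200:430]; cv2.imwrite('pics/s5c.png',cv2.resize(im,None,fx=3,fy=3))
print(get_obs()['wrist_force'],get_obs()['eef_pos'])
im,d,P=cloud('s5')
for v in range(135,160,1): print(v,P[v,322].round(3),P[v,324].round(3))
E
```

```text
[-0.22901046 -0.54896364 -0.00453433] [ 0.50095218 -0.09687441  0.05708873]
135 [ 0.468 -0.087  0.129] [ 0.464 -0.086  0.13 ]
136 [ 0.467 -0.086  0.127] [ 0.464 -0.087  0.128]
137 [ 0.466 -0.083  0.127] [ 0.464 -0.088  0.126]
138 [ 0.466 -0.085  0.124] [ 0.463 -0.086  0.125]
139 [ 0.466 -0.085  0.122] [ 0.462 -0.084  0.124]
140 [ 0.466 -0.085  0.12 ] [ 0.462 -0.086  0.121]
141 [ 0.466 -0.086  0.118] [ 0.463 -0.087  0.118]
142 [ 0.465 -0.085  0.116] [ 0.461 -0.085  0.117]
143 [ 0.465 -0.085  0.114] [ 0.463 -0.09   0.113]
144 [ 0.465 -0.085  0.112] [ 0.462 -0.087  0.112]
145 [ 0.465 -0.086  0.109] [ 0.462 -0.088  0.109]
146 [ 0.464 -0.085  0.108] [ 0.463 -0.09   0.106]
147 [ 0.464 -0.085  0.106] [ 0.462 -0.089  0.105]
148 [ 0.463 -0.083  0.105] [ 0.462 -0.09   0.102]
149 [ 0.464 -0.086  0.101] [ 0.462 -0.091  0.1  ]
150 [ 0.463 -0.085  0.1  ] [ 0.463 -0.093  0.096]
151 [ 0.463 -0.085  0.098] [ 0.461 -0.09   0.096]
152 [ 0.469 -0.099  0.088] [ 0.467 -0.103  0.087]
153 [ 0.468 -0.097  0.087] [ 0.465 -0.1    0.086]
154 [ 0.467 -0.094  0.086] [ 0.464 -0.097  0.086]
155 [ 0.466 -0.093  0.085] [ 0.462 -0.093  0.086]
156 [ 0.464 -0.091  0.084] [ 0.462 -0.094  0.084]
157 [ 0.463 -0.088  0.083] [ 0.459 -0.088  0.085]
158 [ 0.463 -0.089  0.081] [ 0.459 -0.088  0.083]
159 [ 0.46  -0.084  0.082] [ 0.457 -0.085  0.083]
```

View pics/s5c.png

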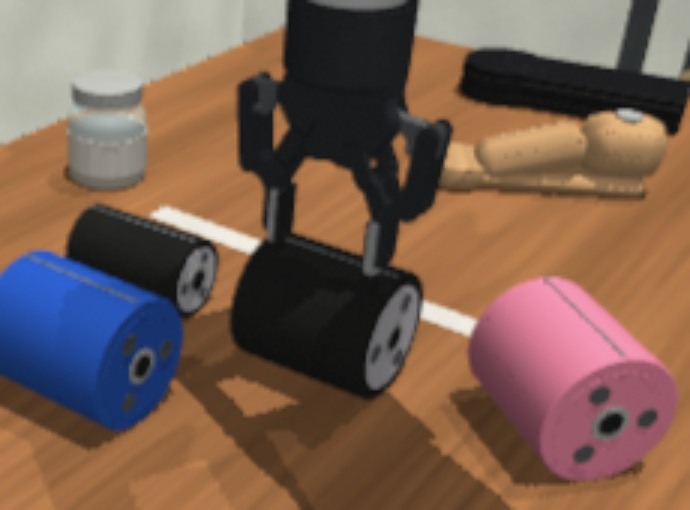

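Emit:
{"fn": "move_arm", "kwargs": {
  "increments": [
    {"tx":0.0,"ty":0.0,"tz":0.002,"turn":0.0},
    {"tx":0.0,"ty":0.0,"tz":0.0035,"turn":0.0},
    {"tx":0.0,"ty":0.0,"tz":0.0035,"turn":0.0}
  ]
}}

```text
time_s: 4.58
eef_pos: [0.5012, -0.097, 0.0539]
eef_rot: [0.0, 1.0, 0.001, -0.0]
wrist_force: [-0.0, -0.4, -0.8]
opening: 0.752
```

Emit:
{"fn": "move_arm", "kwargs": {
  "increments": [
    {"tx":0.0,"ty":0.0,"tz":0.001,"turn":0.0},
    {"tx":0.0,"ty":0.0,"tz":0.001,"turn":0.0}
  ]
}}

```text
time_s: 4.75
eef_pos: [0.5012, -0.097, 0.053]
eef_rot: [0.0, 1.0, 0.002, 0.0]
wrist_force: [-0.0, -0.4, -0.4]
opening: 0.75
```

Emit:
{"fn": "move_arm", "kwargs": {
  "increments": [
    {"tx":0.0,"ty":0.0,"tz":0.001,"turn":0.0},
    {"tx":0.0,"ty":0.0,"tz":0.001,"turn":0.0}
  ]
}}

```text
time_s: 4.92
eef_pos: [0.5011, -0.097, 0.0519]
eef_rot: [-0.0, 1.0, 0.002, -0.0]
wrist_force: [0.6, -0.7, 0.1]
opening: 0.751
```

Emit:
{"fn": "move_arm", "kwargs": {
  "increments": [
    {"tx":0.0,"ty":0.0,"tz":0.001,"turn":0.0},
    {"tx":0.0,"ty":0.0,"tz":0.001,"turn":0.0}
  ]
}}

```text
time_s: 5.08
eef_pos: [0.5013, -0.097, 0.051]
eef_rot: [0.0, 1.0, 0.002, 0.0]
wrist_force: [-0.1, 0.2, -0.1]
opening: 0.752
```

Emit:
{"fn": "move_arm", "kwargs": {
  "increments": [
    {"tx":0.0,"ty":0.0,"tz":0.001,"turn":0.0},
    {"tx":0.0,"ty":0.0,"tz":0.001,"turn":0.0}
  ]
}}

```text
time_s: 5.25
eef_pos: [0.5015, -0.0973, 0.0507]
eef_rot: [0.0, 1.0, 0.002, 0.0]
wrist_force: [-2.5, 0.3, 5.9]
opening: 0.749
```

Emit:
{"fn": "move_arm", "kwargs": {
  "increments": [
    {"tx":0.0,"ty":0.0,"tz":0.001,"turn":0.0},
    {"tx":0.0,"ty":0.0,"tz":0.001,"turn":0.0}
  ]
}}

```text
time_s: 5.42
eef_pos: [0.5016, -0.0975, 0.0506]
eef_rot: [0.001, 1.0, 0.002, 0.0]
wrist_force: [-5.4, 0.3, 14.0]
opening: 0.751
```

Emit:
{"fn": "move_arm", "kwargs": {
  "increments": [
    {"tx":0.0,"ty":0.002,"tz":0.0,"turn":0.1},
    {"tx":0.0,"ty":0.006,"tz":0.0,"turn":0.3},
    {"tx":0.0,"ty":0.011,"tz":0.0,"turn":0.5},
    {"tx":0.0,"ty":0.016,"tz":0.0,"turn":0.7},
    {"tx":0.0,"ty":0.021,"tz":0.0,"turn":0.9},
    {"tx":0.0,"ty":0.026,"tz":0.0,"turn":1.1},
    {"tx":0.0,"ty":0.031,"tz":0.0,"turn":1.3},
    {"tx":0.0,"ty":0.035,"tz":0.0,"turn":1.4},
    {"tx":0.0,"ty":0.038,"tz":0.0,"turn":1.5},
    {"tx":0.0,"ty":0.04,"tz":0.0,"turn":1.5},
    {"tx":0.0,"ty":0.04,"tz":0.0,"turn":1.5}
  ]
}}

```text
time_s: 6.33
eef_pos: [0.5023, -0.1384, 0.0508]
eef_rot: [0.001, 1.0, -0.011, 0.001]
wrist_force: [-3.2, -0.9, 12.1]
opening: 0.75
```

```bash
cat >> h.py <<'E'
def drum(f):
    r=[(s,fit(Q,.045)) for s,Q in [(s,Q[(Q[:,2]<.1)]) for s,Q in darks2(f)]]
    return r
def darks2(f):
    im,d,P=cloud(f); hsv=cv2.cvtColor(im,cv2.COLOR_RGB2HSV)
    m=((hsv[...,2]<75)&(hsv[...,1]<140)&(d>0)&(P[...,2]>.015)&(P[...,2]<.086)&(P[...,0]>.43)&(P[...,0]<.57)&(P[...,1]>-.31)&(P[...,1]<-.03)).astype(np.uint8)
    n,l,s,c=cv2.connectedComponentsWithStats(m)
    return [(s[i],P[l==i]) for i in range(1,n) if s[i,4]>400]
E
python3 - <<'E'
from h import *
snap('side','s6'); print(get_obs()['wrist_force'],get_obs()['eef_pos']); print(drum('s5'),drum('s6'))
im=cv2.imread('pics/s6.png')[60:230,200:430]; cv2.imwrite('pics/s6c.png',cv2.resize(im,None,fx=3,fy=3))
E
```

```text
[-3.82016276 -0.33752898 12.18135626] [ 0.50228679 -0.13824935  0.05082703]
[(array([ 277,  141,   64,   51, 1733], dtype=int32), {'x': np.float64(0.4985), 'y': np.float64(-0.1083), 'yaw': np.float64(1.46), 'dz': np.float64(-0.0021), 'rms': np.float64(0.0015)})] [(array([ 282,  138,   63,   50, 1695], dtype=int32), {'x': np.float64(0.4993), 'y': np.float64(-0.1286), 'yaw': np.float64(1.17), 'dz': np.float64(-0.002), 'rms': np.float64(0.0016)})]
```

View pics/s6c.png

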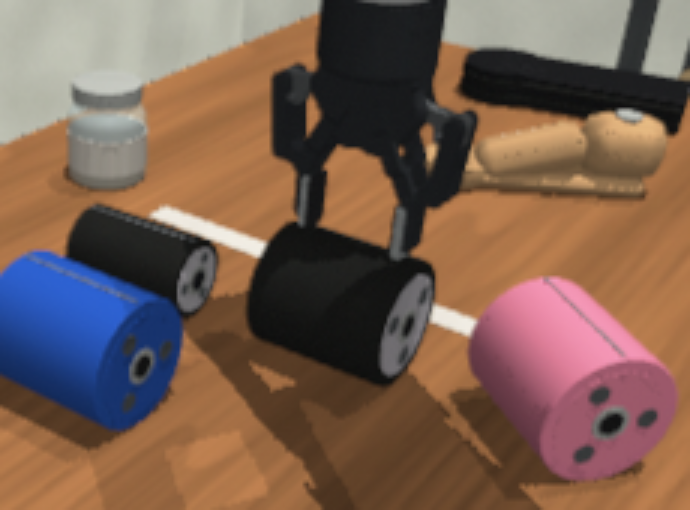

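Emit:
{"fn": "move_arm", "kwargs": {
  "increments": [
    {"tx":0.0,"ty":0.0,"tz":-0.004,"turn":0.0},
    {"tx":0.0,"ty":0.0,"tz":-0.01,"turn":0.0},
    {"tx":0.0,"ty":-0.01,"tz":-0.01,"turn":-1.0},
    {"tx":0.0,"ty":-0.02,"tz":-0.01,"turn":-1.5},
    {"tx":0.0,"ty":-0.02,"tz":-0.006,"turn":-1.5},
    {"tx":0.0,"ty":-0.02,"tz":-0.002,"turn":-1.5},
    {"tx":0.0,"ty":-0.02,"tz":0.0,"turn":-1.5},
    {"tx":0.0,"ty":-0.02,"tz":0.0,"turn":-1.5},
    {"tx":0.0,"ty":-0.018,"tz":0.0,"turn":-1.3},
    {"tx":0.0,"ty":-0.014,"tz":0.0,"turn":-1.0},
    {"tx":0.0,"ty":-0.009,"tz":0.0,"turn":-0.7},
    {"tx":0.0,"ty":-0.004,"tz":0.0,"turn":-0.3},
    {"tx":0.0,"ty":0.001,"tz":0.0,"turn":0.0},
    {"tx":0.0,"ty":0.006,"tz":0.0,"turn":0.4},
    {"tx":0.0,"ty":0.011,"tz":0.0,"turn":0.8},
    {"tx":0.0,"ty":0.015,"tz":0.0,"turn":1.1},
    {"tx":0.0,"ty":0.018,"tz":0.0,"turn":1.4},
    {"tx":0.0,"ty":0.02,"tz":0.0,"turn":1.5},
    {"tx":0.0,"ty":0.02,"tz":0.0,"turn":1.5}
  ]
}}

```text
time_s: 7.97
eef_pos: [0.5023, -0.1587, 0.0508]
eef_rot: [0.001, 1.0, -0.025, 0.001]
wrist_force: [-2.2, -0.2, 16.0]
opening: 0.745
```

```bash
python3 - <<'E'
from h import *
snap('side','s7'); print(get_obs()['wrist_force'],get_obs()['eef_pos']); print(drum('s7'))
snap('scene','c7');print(drum('c7'))
E
```

```text
[-1.3767525  -0.52740698 14.85599593] [ 0.50225348 -0.15853415  0.05077677]
[(array([ 287,  135,   62,   49, 1652], dtype=int32), {'x': np.float64(0.4999), 'y': np.float64(-0.1487), 'yaw': np.float64(0.49), 'dz': np.float64(-0.0022), 'rms': np.float64(0.0023)})]
[(array([ 154,  234,   75,   69, 1439], dtype=int32), {'x': np.float64(0.5037), 'y': np.float64(-0.1474), 'yaw': np.float64(0.34), 'dz': np.float64(-0.0006), 'rms': np.float64(0.002)})]
```

View pics/c7.png

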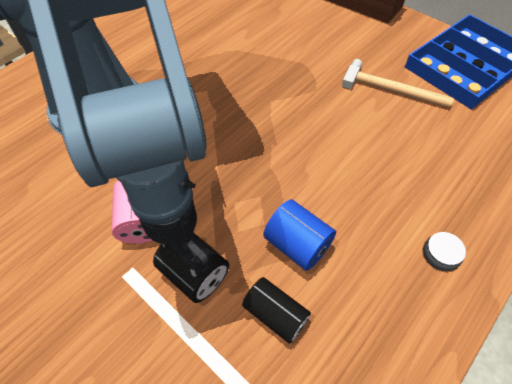

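Emit:
{"fn": "move_arm", "kwargs": {
  "increments": [
    {"tx":0.0,"ty":0.0,"tz":-0.004,"turn":0.0},
    {"tx":0.0,"ty":0.0,"tz":-0.01,"turn":0.0},
    {"tx":0.0,"ty":-0.01,"tz":-0.01,"turn":-1.5},
    {"tx":0.0,"ty":-0.02,"tz":-0.01,"turn":-2.5},
    {"tx":0.0,"ty":-0.02,"tz":-0.006,"turn":-2.5},
    {"tx":0.0,"ty":-0.02,"tz":-0.002,"turn":-2.5},
    {"tx":0.0,"ty":-0.02,"tz":0.0,"turn":-2.5},
    {"tx":0.0,"ty":-0.02,"tz":0.0,"turn":-2.5},
    {"tx":0.0,"ty":-0.018,"tz":0.0,"turn":-2.3},
    {"tx":0.0,"ty":-0.014,"tz":0.0,"turn":-2.0},
    {"tx":0.0,"ty":-0.009,"tz":0.0,"turn":-1.7},
    {"tx":0.0,"ty":-0.004,"tz":0.0,"turn":-1.4},
    {"tx":0.0,"ty":0.001,"tz":0.0,"turn":-1.1},
    {"tx":0.0,"ty":0.006,"tz":0.0,"turn":-0.8},
    {"tx":0.0,"ty":0.011,"tz":0.0,"turn":-0.5},
    {"tx":0.0,"ty":0.015,"tz":0.0,"turn":-0.3},
    {"tx":0.0,"ty":0.018,"tz":0.0,"turn":-0.1},
    {"tx":0.0,"ty":0.02,"tz":0.0,"turn":0.0},
    {"tx":0.0,"ty":0.02,"tz":0.0,"turn":0.0}
  ]
}}

```text
time_s: 9.65
eef_pos: [0.5017, -0.1788, 0.0508]
eef_rot: [0.001, 1.0, -0.025, 0.002]
wrist_force: [-1.0, -0.5, 13.8]
opening: 0.753
```

```bash
python3 - <<'E'
from h import *
snap('side','s8'); print(get_obs()['wrist_force'],get_obs()['eef_pos']); print(drum('s8'))
snap('scene','c8');print(drum('c8'))
E
```

```text
[-0.09393406 -0.55699354 14.66323537] [ 0.50171089 -0.1786345   0.05082738]
[(array([ 292,  131,   61,   48, 1614], dtype=int32), {'x': np.float64(0.5004), 'y': np.float64(-0.1689), 'yaw': np.float64(-0.1), 'dz': np.float64(-0.0023), 'rms': np.float64(0.0017)})]
[(array([ 145,  238,   76,   74, 1575], dtype=int32), {'x': np.float64(0.504), 'y': np.float64(-0.1678), 'yaw': np.float64(-0.27), 'dz': np.float64(-0.0005), 'rms': np.float64(0.0027)})]
```

Emit:
{"fn": "move_arm", "kwargs": {
  "increments": [
    {"tx":0.0,"ty":0.0,"tz":-0.004,"turn":0.0},
    {"tx":0.0,"ty":0.0,"tz":-0.01,"turn":0.0},
    {"tx":0.0,"ty":-0.01,"tz":-0.01,"turn":-1.5},
    {"tx":0.0,"ty":-0.02,"tz":-0.01,"turn":-2.5},
    {"tx":0.0,"ty":-0.02,"tz":-0.006,"turn":-2.5},
    {"tx":0.0,"ty":-0.02,"tz":-0.002,"turn":-2.5},
    {"tx":0.0,"ty":-0.02,"tz":0.0,"turn":-2.5},
    {"tx":0.0,"ty":-0.02,"tz":0.0,"turn":-2.5},
    {"tx":0.0,"ty":-0.018,"tz":0.0,"turn":-2.3},
    {"tx":0.0,"ty":-0.014,"tz":0.0,"turn":-2.0},
    {"tx":0.0,"ty":-0.009,"tz":0.0,"turn":-1.7},
    {"tx":0.0,"ty":-0.004,"tz":0.0,"turn":-1.4},
    {"tx":0.0,"ty":0.001,"tz":0.0,"turn":-1.1},
    {"tx":0.0,"ty":0.006,"tz":0.0,"turn":-0.8},
    {"tx":0.0,"ty":0.011,"tz":0.0,"turn":-0.5},
    {"tx":0.0,"ty":0.015,"tz":0.0,"turn":-0.3},
    {"tx":0.0,"ty":0.018,"tz":0.0,"turn":-0.1},
    {"tx":0.0,"ty":0.02,"tz":0.0,"turn":0.0},
    {"tx":0.0,"ty":0.02,"tz":0.0,"turn":0.0}
  ]
}}

```text
time_s: 11.33
eef_pos: [0.5003, -0.1988, 0.0508]
eef_rot: [0.001, 1.0, -0.025, 0.001]
wrist_force: [-1.5, -1.0, 15.3]
opening: 0.749
```

Emit:
{"fn": "move_arm", "kwargs": {
  "increments": [
    {"tx":0.0,"ty":0.0,"tz":-0.004,"turn":0.0},
    {"tx":0.0,"ty":0.0,"tz":-0.01,"turn":0.0},
    {"tx":0.0,"ty":-0.01,"tz":-0.01,"turn":1.0},
    {"tx":0.0,"ty":-0.02,"tz":-0.01,"turn":1.0},
    {"tx":0.0,"ty":-0.02,"tz":-0.006,"turn":1.0},
    {"tx":0.0,"ty":-0.02,"tz":-0.002,"turn":1.0},
    {"tx":0.0,"ty":-0.02,"tz":0.0,"turn":1.0},
    {"tx":0.0,"ty":-0.02,"tz":0.0,"turn":1.0},
    {"tx":0.0,"ty":-0.018,"tz":0.0,"turn":1.0},
    {"tx":0.0,"ty":-0.014,"tz":0.0,"turn":1.0},
    {"tx":0.0,"ty":-0.009,"tz":0.0,"turn":1.0},
    {"tx":0.0,"ty":-0.004,"tz":0.0,"turn":1.0},
    {"tx":0.0,"ty":0.001,"tz":0.0,"turn":1.0},
    {"tx":0.0,"ty":0.006,"tz":0.0,"turn":1.0},
    {"tx":0.0,"ty":0.011,"tz":0.0,"turn":1.0},
    {"tx":0.0,"ty":0.015,"tz":0.0,"turn":1.0},
    {"tx":0.0,"ty":0.018,"tz":0.0,"turn":1.0},
    {"tx":0.0,"ty":0.02,"tz":0.0,"turn":1.0},
    {"tx":0.0,"ty":0.02,"tz":0.0,"turn":1.0}
  ]
}}

```text
time_s: 12.92
eef_pos: [0.4991, -0.2191, 0.0509]
eef_rot: [0.001, 0.999, -0.033, 0.001]
wrist_force: [-2.9, -0.4, 15.3]
opening: 0.757
```

```bash
python3 - <<'E'
from h import *
snap('side','s9'); print(get_obs()['wrist_force'],get_obs()['eef_pos']); print(drum('s9'))
snap('scene','c9');print(drum('c9'))
E
```

```text
[-2.95513327  0.47576022 14.75124694] [ 0.49903897 -0.21891451  0.05083385]
[(array([ 303,  124,   59,   47, 1541], dtype=int32), {'x': np.float64(0.5001), 'y': np.float64(-0.2101), 'yaw': np.float64(-0.6), 'dz': np.float64(-0.0024), 'rms': np.float64(0.0023)})]
[(array([ 126,  251,   78,   80, 1726], dtype=int32), {'x': np.float64(0.5039), 'y': np.float64(-0.2089), 'yaw': np.float64(-0.93), 'dz': np.float64(-0.0006), 'rms': np.float64(0.0019)})]
```

View pics/s9.png

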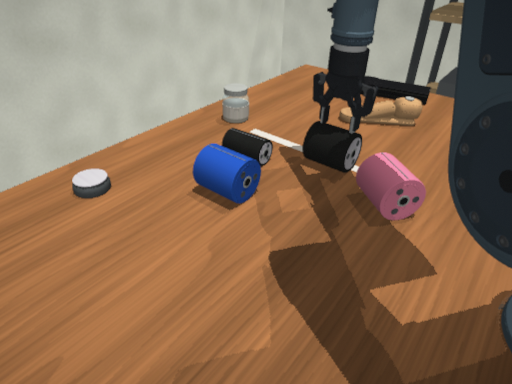

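Emit:
{"fn": "move_arm", "kwargs": {
  "increments": [
    {"tx":0.0,"ty":0.0,"tz":-0.004,"turn":0.0},
    {"tx":0.0,"ty":0.0,"tz":-0.01,"turn":0.0},
    {"tx":0.0,"ty":-0.01,"tz":-0.01,"turn":0.0},
    {"tx":0.0,"ty":-0.02,"tz":-0.01,"turn":0.0},
    {"tx":0.0,"ty":-0.02,"tz":-0.006,"turn":0.0},
    {"tx":0.0,"ty":-0.02,"tz":-0.002,"turn":0.0},
    {"tx":0.0,"ty":-0.02,"tz":0.0,"turn":0.0},
    {"tx":0.0,"ty":-0.02,"tz":0.0,"turn":0.0},
    {"tx":0.0,"ty":-0.018,"tz":0.0,"turn":0.0},
    {"tx":0.0,"ty":-0.014,"tz":0.0,"turn":0.0},
    {"tx":0.0,"ty":-0.009,"tz":0.0,"turn":0.0},
    {"tx":0.0,"ty":-0.004,"tz":0.0,"turn":0.0},
    {"tx":0.0,"ty":0.001,"tz":0.0,"turn":0.0},
    {"tx":0.0,"ty":0.006,"tz":0.0,"turn":0.0},
    {"tx":0.0,"ty":0.011,"tz":0.0,"turn":0.0},
    {"tx":0.0,"ty":0.015,"tz":0.0,"turn":0.0},
    {"tx":0.0,"ty":0.017,"tz":0.0,"turn":0.0},
    {"tx":0.0,"ty":0.018,"tz":0.0,"turn":0.0},
    {"tx":0.0,"ty":0.018,"tz":0.0,"turn":0.0},
    {"tx":0.0,"ty":0.018,"tz":0.0,"turn":0.0}
  ]
}}

```text
time_s: 14.68
eef_pos: [0.4984, -0.2366, 0.051]
eef_rot: [0.002, 0.999, -0.033, 0.002]
wrist_force: [-0.2, 0.6, 14.1]
opening: 0.751
```

Emit:
{"fn": "move_arm", "kwargs": {
  "increments": [
    {"tx":0.0,"ty":0.0,"tz":-0.002,"turn":0.0},
    {"tx":0.0,"ty":0.0,"tz":-0.006,"turn":0.0},
    {"tx":0.0,"ty":0.0,"tz":-0.03,"turn":0.0},
    {"tx":0.0,"ty":0.0,"tz":-0.06,"turn":0.0},
    {"tx":0.0,"ty":0.0,"tz":-0.1,"turn":0.0},
    {"tx":0.0,"ty":0.0,"tz":-0.14,"turn":0.0},
    {"tx":0.0,"ty":0.0,"tz":-0.14,"turn":0.0},
    {"tx":0.0,"ty":0.0,"tz":-0.14,"turn":0.0}
  ]
}}

```text
time_s: 15.35
eef_pos: [0.4981, -0.2359, 0.1915]
eef_rot: [0.002, 0.999, -0.033, 0.002]
wrist_force: [0.5, 0.1, -0.7]
opening: 0.749
```

```bash
python3 - <<'E'
from h import *
for k,n in [('a','scene'),('b','side'),('w','wrist')]:
    snap(n,'f'+k); print(n,drum('f'+k))
    for t in tape('f'+k): print(t[0],t[1:3],t[4],t[5])
report('fa'); print(get_obs()['time_s'],get_obs()['wrist_force'])
E
```

```text
scene [(array([ 116,  259,   79,   81, 1955], dtype=int32), {'x': np.float64(0.503), 'y': np.float64(-0.2283), 'yaw': np.float64(-0.78), 'dz': np.float64(-0.0006), 'rms': np.float64(0.0018)})]
[ 176  322   73   62 1267] (array([ 0.6233, -0.2298]), np.float64(0.35)) [ 0.55115717 -0.2302739 ] [ 0.69941407 -0.22937909]
side [(array([ 307,  122,   59,   46, 1493], dtype=int32), {'x': np.float64(0.4997), 'y': np.float64(-0.2293), 'yaw': np.float64(-0.98), 'dz': np.float64(-0.0023), 'rms': np.float64(0.0021)})]
[154  13  43  12 186] (array([ 1.9675, -1.093 ]), np.float64(-85.3)) [ 1.95224928 -0.90772191] [ 1.98348898 -1.2878124 ]
[251 129  35  13 157] (array([ 0.6947, -0.2317]), np.float64(0.31)) [ 0.6434246  -0.23193337] [ 0.74218832 -0.23139695]
wrist [(array([ 197,  120,  116,   45, 4087], dtype=int32), {'x': np.float64(0.5021), 'y': np.float64(-0.2308), 'yaw': np.float64(-0.96), 'dz': np.float64(-0.0006), 'rms': np.float64(0.0005)}), (array([ 201,  193,  112,   23, 1714], dtype=int32), {'x': np.float64(0.5015), 'y': np.float64(-0.2307), 'yaw': np.float64(-0.81), 'dz': np.float64(-0.000
[... 283 characters left out ...]
6  259   79   81 3157] 0.045 {'x': np.float64(0.503), 'y': np.float64(-0.2283), 'yaw': np.float64(-0.79), 'dz': np.float64(-0.0004), 'rms': np.float64(0.0016)}
fa [ 116  259   79   81 3157] 0.031 {'x': np.float64(0.503), 'y': np.float64(-0.2299), 'yaw': np.float64(-0.86), 'dz': np.float64(0.0292), 'rms': np.float64(0.005)}
fa [ 243  278   67   65 2063] 0.045 {'x': np.float64(0.6632), 'y': np.float64(-0.1026), 'yaw': np.float64(2.95), 'dz': np.float64(-0.0292), 'rms': np.float64(0.0026)}
fa [ 243  278   67   65 2063] 0.031 {'x': np.float64(0.6632), 'y': np.float64(-0.1067), 'yaw': np.float64(2.72), 'dz': np.float64(-0.0002), 'rms': np.float64(0.001)}
15.5 [-0.27094864 -1.00112628 -0.4852669 ]
```

View pics/fw.png

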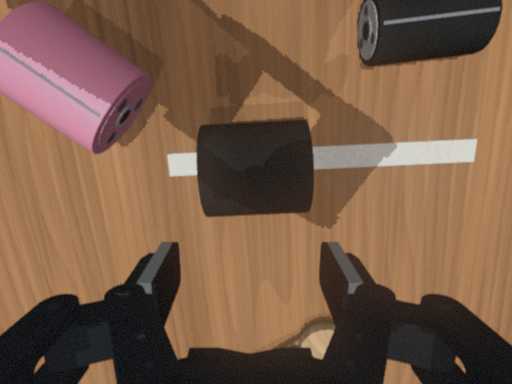

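View pics/fa.png

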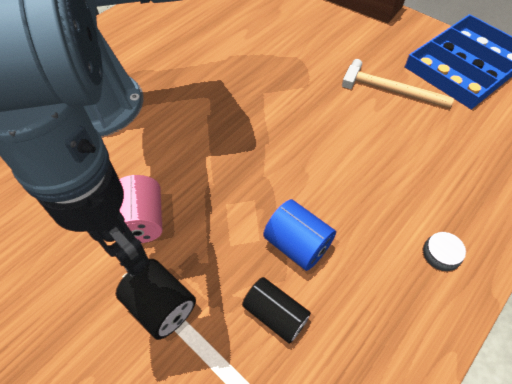

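```bash
python3 - <<'E'
from h import *
snap('wrist','g'); print(drum('g')); print(workorder.hand_in())
E
```

```text
[(array([ 198,  120,  116,   45, 4117], dtype=int32), {'x': np.float64(0.5021), 'y': np.float64(-0.2308), 'yaw': np.float64(-0.93), 'dz': np.float64(-0.0006), 'rms': np.float64(0.0005)}), (array([ 202,  194,  111,   23, 1725], dtype=int32), {'x': np.float64(0.5014), 'y': np.float64(-0.2308), 'yaw': np.float64(-0.85), 'dz': np.float64(-0.0008), 'rms': np.float64(0.0004)})]
the job is handed in; nothing more can be done
None
```

The larger black drum now rests on the white tape with its axis along it, and I've handed the job in at about 15.5 s. I rolled it about 121 mm in six strokes, drawing the fingertips across its top at about 15 N. It was never lifted, and slight turns of the gripper during four of the strokes took out about 2° of misalignment.

**Last checks**
- **On the tape:** the drum's axis is within about 1 mm of the tape's centre line in all three cameras, and within about 0.5° of its direction. The whole length of the drum sits on the strip.
- **At rest:** it had not moved between the last two wrist pictures, and the gripper was clear, about 14 cm above it.
- **Other drums:** the smaller drum measured the same as at the start. I never touched the blue and pink look-alikes, and in the last pictures they look where they began.

**What disagreed**
- **Fingertip height:** the fingertips were really about 38 mm above the reported TCP, so I found the drum's top by camera and force.
- **Tape direction:** once the drum covered part of the tape, measuring its direction from the short visible pieces gave 0.3 to 2.2°. I relied on the earlier, unobstructed measurement of about −0.7 to −0.9°.
- **Refused move:** the first move call was refused because its rows left out a key. Nothing moved.

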